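Brush out the grounds beaker

TASK

Brush out the steel grounds beaker with the long wooden-handled brush that lies on the worktop: let the brush hang upright, bristles down, dip it into the beaker, press the bristles lightly on the beaker's bottom on the side nearest the robot and sweep them over the bottom to the far side. Then lift the brush out and set it down, bristles first, in its white ceramic pot, letting go only when the bristles stand on the pot's floor. Be gentle: beaker and pot stay upright and where they stand, and nothing else on the worktop is disturbed.

Things in the scene. Friction and masses are not known exactly. Their poses are not given: they have to be found in the camera images.
- brush: Brush, 185 mm long, about 170 g, lying on the worktop along its own x; origin under its middle. Towards -x a turned wooden handle 13 mm thick ends in a 25 mm wooden ball; towards +x a steel ferrule and stiff cream bristles (taken as rigid) form a head 77 mm long, 36 mm wide (y), 25 mm thick (z). All share one centre line 12.5 mm above the underside. Centre of mass about 120 mm from the ball's centre.
- brush_knob (a point): Centre of the wooden ball ending the handle, 80 mm from the brush's origin along its -x, 12.5 mm above the worktop while it lies. Axes as the brush. Pinched hard (40 N or more) by the ball the brush keeps its angle, though dragging bristles may turn it a little; pinched with only about 3 N its head swings down in the pads to 10 to 25 degrees off plumb and can be clamped again.
- brush_tip (a point): Middle of the bristles' end face, on the brush's centre line, 172.5 mm from the ball's centre. Axes as the brush.
- beaker: The grounds beaker: a straight-sided round steel cup without handle or spout, 105 mm high, 88 mm across outside, 82 mm inside, wall 3 mm, base 6 mm thick, about 350 g, standing loose on the worktop. Origin under its centre, on the worktop; z up, x points away from the robot (the near side of its bottom is towards -x, the far side towards +x).
- beaker_in (a point): Centre of the beaker's inner floor, 6 mm above the worktop and 99 mm below the rim. Axes as the beaker.
- pot: The brush pot: a squat round white ceramic pot without handle, 85 mm high, 100 mm across outside, 88 mm inside, wall 6 mm, base 8 mm thick, about 700 g, standing loose on the worktop. Origin under its centre; z up.
- pot_in (a point): Centre of the pot's inner floor, 8 mm above the worktop and 77 mm below the rim.
- milk_jug: Bystander: steel milk jug with a handle and a spout, 105 mm high, 92 mm across, the handle reaches 80 mm from the axis. Origin under its centre. It may stand where the beaker or the pot could. Not used.
- mug: Bystander: white mug with a handle, 95 mm high, 82 mm across. Origin under its centre. Not used.
- cup: Bystander: small white espresso cup without handle, 58 mm high, 64 mm across the rim, tapered. Origin under its centre. Not used.
- tamper: Bystander: tamper with a steel foot 58 mm across and a dark wooden knob, 87 mm high. Origin under its centre. Not used.
- portafilter: Bystander: round steel filter basket 72 mm across, 30 mm high, with a straight black handle that reaches 195 mm from the basket's axis along its x. Origin under the basket's centre. Not used.
- sugar_jar: Bystander: white jar with a wooden lid, 110 mm high, 72 mm across. Origin under its centre. Not used.
- spoon: Bystander: steel spoon, 160 mm long, lying on the worktop. Origin under its middle. Not used.
There are look-alikes about, which are no part of the job. Leave any pink look-alike of the pot alone.

How it is judged:
By the outcome, as a careful person would: the job done as asked, in the order asked, and still so for the second after the job is handed in, with the robot touching nothing.
It also fails if it takes over 72 s, if anything falls off the work surface, if the arm or the gripper's body presses on something with over 40 N, if the wrist force passes 120 N, or if a joint passes its speed limit or range.

ROBOT

A 7-joint arm with a two-finger parallel gripper is mounted at the origin on the work surface. World frame = base frame: x ahead of the robot, y to its left, z up, the work surface at z = 0. Lengths are in m, angles in rad, forces in N, time in s.
With the tool pointing down it reaches from about 0.425 to 0.95 m from the base axis. Payload 4.7 kg.
Tool frame: the origin (TCP) lies midway between the tips of the shut fingers; the grasp point (between the pads) lies 19 mm behind it; z points along the fingers, y is the line along which they close (so a half turn about z gives the same grasp; the last joint's range is limited). The gripper opens to 85 mm and grips with 20 to 120 N. Pads are 22 mm wide; open, the fingers measure 114 mm over their backs; the gripper's body (76 mm by 85 mm) begins 54 mm behind the grasp point. The pads swing forward as they close: fully open they stand 13 mm farther back than shut.
Start: joints at [1.162, 0.469, -0.049, 1.532, 0.024, 1.141, -0.082], TCP at [0.25, -0.627, 0.231] pointing down, gripper open.
Joint ranges: [-2.59, 2.59], [-0.33, 1.99], [-1.39, 1.29], [0.1, 2.45], [-1.04, 4.18], [0.21, 1.99], [-2.66, 2.66]. Speed limits (rad/s): [2.57, 2.57, 3.14, 3.14, 3.14, 3.14, 3.14].

INTERFACE

Orientations are given as a unit quaternion [w, x, y, z].
In Python, from plant import ctrl gives the robot as it stands.
- The arm moves only by the tool jog_arm, never from a script. Its argument "steps" is a list of rows, each a list of 3 entries, a list of its own where there are three numbers: the closure, from 0 (fully open) to 1 (shut), then the shift along the world's x, y, z scaled (see below), then the turn about the world's z scaled (see below). In form: [[grip, [x, y, z], turn], ...]. A call has 1 to 12 rows; each row is the pose to reach, as a shift and turn from the pose commanded when the call began; what a row does not reach only later rows make up. The controller multiplies each number of a shift by 150 mm and each number of a turn by 45 degrees. A row lasts 1/10 s, in which the tool goes at most 50 mm and 8.59 degrees, less where a joint would pass 70% of its speed; a pose out of reach is approached as far as the arm can. A call with a number of a shift or a turn outside -1 to 1 is refused whole. A call with a gripper value outside its range is refused whole. The fingers move at their own pace and stop on an object; the grip force is fixed at half the most. Time passes only in rows, so rows that repeat a pose let the fingers close. It gives the time, the measured TCP pose, the force, the opening and the grip force at its end, in the units of the state.
- ctrl.state(): the state, without advancing time (a new reading comes with each control period).
- ctrl.get_image(name): name is "scene" or "top" or "wrist"; returns a dict with "image" (420x560x3 uint8, red, green, blue), "camera_matrix" (3x3 intrinsics, pixels), "R" (3x3) and "t" (3): a world point X has camera coordinates R X + t. Camera axes: x right, y down, z forward; pixel columns grow to the right and rows downward; lengths in m; the calibration is good to about 2 mm. A picture is of the moment at which its call begins. There is no depth.
- ctrl.job_done(): hands the job in; it is judged then, once.
The state is a dict: "time_s": time; "joint_pos": joint angles; "qd": joint speeds; "joint_torque": joint torques, N m; "ee_pos": TCP position; "eef_rot": TCP orientation; "force": force on the tool from outside, world axes, zero at the start; "ft_torque": the same for the moment, N m; "width": opening from 0.0 (shut) to 1.0 (fully open); "grasp_force": force on a finger pad.
Only numpy, scipy, OpenCV 4.12 (cv2) and the standard library are available. Lean on these libraries where they do the work, as an engineer would, in place of code of your own. Each camera call takes 0.05 s, during which the arm holds its last target. There are 200 camera calls.

## Working session

There is one attempt and no reset: what is moved stays moved. The work goes in short steps, Python scripts to look and compute and a tool call to move; the robot and the scene stay as the last step left them, time stands still between calls to the robot, and variables do not carry over. Pictures are saved under pics/ and viewed, at most 10 in all, crops included, and the job is handed in when it is done.

Besides the shell and the picture viewer there is one more tool, called after "Request:" by a JSON object that holds its "name" and its "arguments". jog_arm: Moves the arm, as the interface text tells. Its arguments: {"type":"object","properties":{"steps":{"type":"array","items":{"type":"array"}}},"required":["steps"]}

```bash
mkdir -p pics; ls; cat > h.py <<'E'
import numpy as np,cv2
from plant import ctrl
def grab(n,f=None):
    d=ctrl.get_image(n)
    if f: cv2.imwrite('pics/'+f,cv2.cvtColor(d['image'],cv2.COLOR_RGB2BGR))
    return d
def ray(d,u,v):
    K,R,t=map(np.array,(d['camera_matrix'],d['R'],d['t']))
    return -R.T@t, R.T@np.linalg.solve(K,[u,v,1.])
def on(d,u,v,z):
    c,r=ray(d,u,v); return c+r*(z-c[2])/r[2]
def proj(d,X):
    K,R,t=map(np.array,(d['camera_matrix'],d['R'],d['t']))
    p=K@(R@np.array(X)+t); return p[:2]/p[2]
E
python3 - <<'E'
from h import *
for n in('top','scene'):
    d=grab(n,n+'.png'); np.savez(n+'.npz',**d); print(n,ray(d,280,210))
    im=cv2.imread('pics/'+n+'.png'); cv2.imwrite('pics/'+n+'L.png',cv2.resize(im,(800,600)))
print(ctrl.state())
E
```

```text
pics
top (array([0.55710199, 0.01047375, 1.27132462]), array([ 0.04206124,  0.01078539, -0.99911449]))
scene (array([ 1.10906978, -0.22616384,  1.00238653]), array([-0.45782527,  0.21912915, -0.86164483]))
{'time_s': 0.1, 'joint_pos': array([ 1.16212036,  0.46939165, -0.04861559,  1.53357106,  0.0241061 ,
        1.14097947, -0.08227737]), 'qd': array([-0.00038136, -0.00282323, -0.00116969, -0.00249691, -0.00046745,
       -0.00164242, -0.00052019]), 'joint_torque': array([ 8.75283731e-04, -5.11518288e+01, -4.67074185e-02, -2.38390338e+01,
        1.08940320e-02,  4.40736054e-03, -3.13714077e-05]), 'ee_pos': array([ 0.2500623 , -0.62641447,  0.23034705]), 'eef_rot': array([-8.60225749e-04,  9.82018157e-01,  1.88784432e-01, -1.94060729e-04]), 'force': array([-0.37701714,  0.25208058, -0.30514634]), 'ft_torque': array([ 0.03550428, -0.03886304, -0.01334891]), 'grasp_force': 0.0, 'width': 1.0006768818456693}
```

View pics/topL.png

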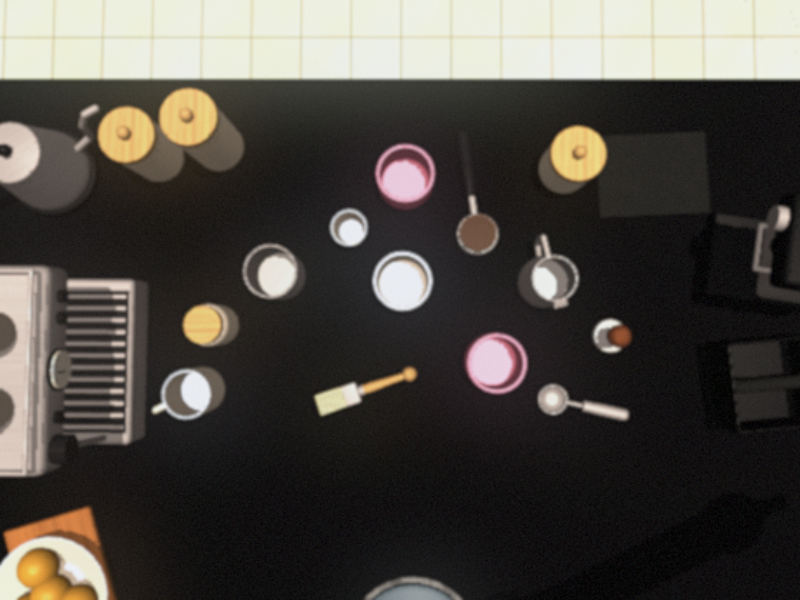

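View pics/sceneL.png

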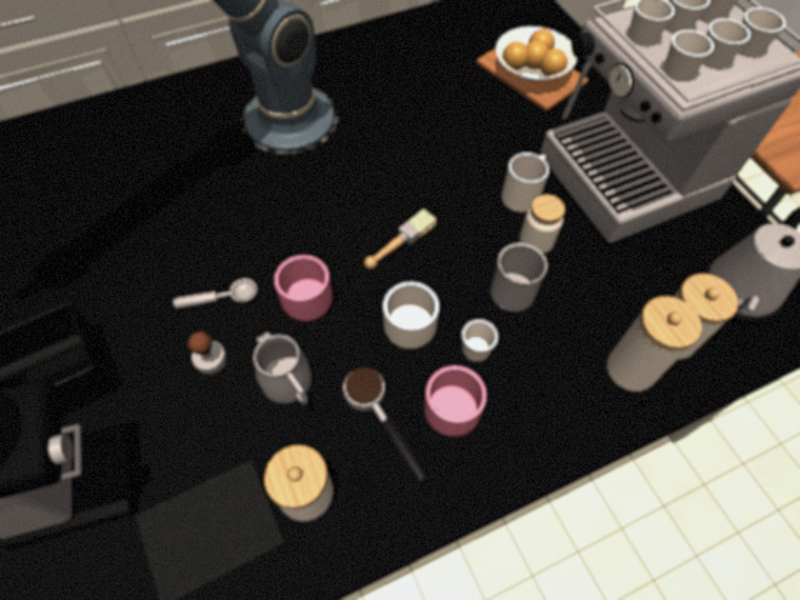

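The top view (800×600) shows the brush with its knob at (410,374) and its bristle end at (320,403). The beaker rim is at (272,271), the white pot at (403,281), and the jug with handle and spout at (553,275). The scene view agrees: beaker at (520,270), pot at (410,310), jug at (283,365). Next I measure.

```bash
python3 - <<'E'
from h import *
T=dict(np.load('top.npz'));S=dict(np.load('scene.npz'))
s=0.7
def ell(d,box,z,thr,name):
    g=cv2.cvtColor(d['image'],cv2.COLOR_RGB2GRAY)
    x0,y0,x1,y1=[int(a*s) for a in box]
    m=(g[y0:y1,x0:x1]>thr).astype(np.uint8)
    c=max(cv2.findContours(m,cv2.RETR_EXTERNAL,cv2.CHAIN_APPROX_NONE)[0],key=cv2.contourArea)
    h=cv2.convexHull(c)[:,0,:]+[x0,y0]
    P=np.array([on(d,u,v,z)[:2] for u,v in c[:,0,:]+[x0,y0]])
    # robust circle fit
    w=np.ones(len(P))
    for _ in range(30):
        A=np.c_[2*P,np.ones(len(P))]; q=np.linalg.lstsq(A*w[:,None],(P**2).sum(1)*w,rcond=None)[0]
        r=np.sqrt(q[2]+q[:2]@q[:2]); e=np.hypot(*(P-q[:2]).T)-r; w=1/(1+(e/.002)**2)
    print(name,thr,q[:2].round(4),'r',r.round(4),'rms',np.median(abs(e)).round(4))
for thr in(50,70,90):
    ell(T,(238,235,312,312),.105,thr,'beaker top')
    ell(T,(365,240,440,318),.085,thr,'pot top')
    ell(S,(488,238,552,285),.105,thr,'beaker scene')
    ell(S,(378,278,444,325),.085,thr,'pot scene')
# brush
hsv=cv2.cvtColor(T['image'],cv2.COLOR_RGB2HSV)
for n,d,b in(('top',T,(300,355,430,425)),('scene',S,(355,200,445,275))):
    x0,y0,x1,y1=[int(a*s) for a in b]
    g=d['image'][y0:y1,x0:x1].max(2)
    m=(g>70).astype(np.uint8)
    c=max(cv2.findContours(m,cv2.RETR_EXTERNAL,cv2.CHAIN_APPROX_NONE)[0],key=cv2.contourArea)[:,0,:]+[x0,y0]
    P=np.array([on(d,u,v,.0125)[:2] for u,v in c])
    (cx,cy),(w,h),a=cv2.minAreaRect((P*1000).astype(np.float32)); print(n,'rect',cx,cy,w,h,a)
    mm=cv2.fillPoly(np.zeros(d['image'].shape[:2],np.uint8),[c],1); v,u=np.nonzero(mm)
    Q=np.array([on(d,a_,b_,.0125)[:2] for a_,b_ in zip(u,v)]);mu=Q.mean(0)
    ax=np.linalg.svd(Q-mu,full_matrices=False)[2][0]; ax*=np.sign(ax[1]); t=(Q-mu)@ax
    k=Q[t<t.min()+.022].mean(0)
    print('axis',ax,np.degrees(np.arctan2(ax[1],ax[0])),'ends',mu+ax*t.min(),mu+ax*t.max(),'len',np.ptp(t),'knob',k)
    tip=mu+ax*t.max()
    hd=Q[t>t.max()-.05].mean(0); dd=(hd-k)/np.linalg.norm(hd-k); print('dir knob->head',np.degrees(np.arctan2(dd[1],dd[0])))
W=grab('wrist','w0.png')
E
```

```text
beaker top 50 [0.6547 0.2416] r 0.0477 rms 0.0008
pot top 50 [0.6407 0.0201] r 0.0531 rms 0.0006
beaker scene 50 [0.6493 0.2502] r 0.0521 rms 0.0066
pot scene 50 [0.6382 0.0199] r 0.0528 rms 0.0011
beaker top 70 [0.6546 0.2411] r 0.047 rms 0.0005
pot top 70 [0.6407 0.0201] r 0.0521 rms 0.0005
beaker scene 70 [0.6478 0.2472] r 0.0521 rms 0.0063
pot scene 70 [0.6388 0.0198] r 0.0524 rms 0.0011
beaker top 90 [0.6545 0.2416] r 0.0458 rms 0.0006
pot top 90 [0.6408 0.0203] r 0.0514 rms 0.0005
beaker scene 90 [0.6479 0.2477] r 0.0522 rms 0.0052
pot scene 90 [0.6393 0.0197] r 0.0517 rms 0.0011
top rect 451.7849426269531 84.40165710449219 42.61350631713867 189.89048767089844 19.177513122558594
axis [-0.32955533  0.94413626] 109.24178797751306 ends [ 0.48334519 -0.00514746] [0.42075899 0.17415446] len 0.18991105655436888 knob [0.47941244 0.00605214]
dir knob->head 109.22036022559871
scene rect 448.5254211425781 87.24388885498047 52.70047378540039 194.34243774414062 20.56272315979004
axis [-0.33930727  0.9406756 ] 109.83467485914484 ends [ 0.48017316 -0.00459372] [0.41432481 0.1779604 ] len 0.19406702219102387 knob [0.47597119 0.00623894]
dir knob->head 109.68563196947684
```

Request:
{"name": "jog_arm", "arguments": {"steps": [[0,[0,1,0],0.4],[0,[0,1,0],0.8],[0,[0,1,0],0.98],[0,[0.45,1,0],0.98],[0,[0.45,1,0],0.98],[0,[0.45,1,0],0.98]]}}

```text
time_s: 0.75
ee_pos: [0.321, -0.4753, 0.2313]
eef_rot: [0.0, 0.837, 0.547, 0.001]
force: [-1.3, 1.1, 0.4]
width: 0.998
grasp_force: 0.0
```

Request:
{"name": "jog_arm", "arguments": {"steps": [[0,[0.3,0.5,0],0.5],[0,[0.6,1,0],0.7],[0,[0.6,1,0],0.96],[0,[0.6,1,0],0.96],[0,[0.6,1,0],0.96],[0,[0.6,1,0],0.96]]}}

```text
time_s: 1.35
ee_pos: [0.4072, -0.327, 0.2312]
eef_rot: [-0.0, 0.581, 0.814, -0.0]
force: [-0.4, -0.3, 0.5]
width: 1.001
grasp_force: 0.0
```

Request:
{"name": "jog_arm", "arguments": {"steps": [[0,[0.45,1,0],0],[0,[0.45,1,0],0],[0,[0.45,1,0],0],[0,[0.45,1,0],0],[0,[0.45,1,0],0]]}}

```text
time_s: 1.85
ee_pos: [0.4757, -0.1755, 0.2314]
eef_rot: [-0.0, 0.581, 0.814, 0.0]
force: [0.2, -0.1, 0.6]
width: 0.997
grasp_force: 0.0
```

```bash
cat >> h.py <<'E'
def st():
    s=ctrl.state(); w,x,y,z=s['eef_rot']
    yaw=np.degrees(np.arctan2(1-2*(x*x+z*z),2*(x*y-w*z)))
    print('t',round(s['time_s'],2),'p',s['ee_pos'].round(4),'yaw_y',yaw.round(2),'F',s['force'].round(1),'w',round(s['width'],3),'g',round(s['grasp_force'],1),'q7',s['joint_pos'][[0,6]].round(2))
    return s
E
python3 -c "
from h import *
st()"
```

```text
t 1.85 p [ 0.4757 -0.1755  0.2314] yaw_y 19.03 F [ 0.2 -0.1  0.6] w 0.997 g 0.0 q7 [0.75 0.46]
```

Request:
{"name": "jog_arm", "arguments": {"steps": [[0,[0,0.5,0],0],[0,[0,1,0],0],[0,[0,1,0],0],[0,[0,1,-0.3],0],[0,[0,1,-0.3],0]]}}

```text
time_s: 2.35
ee_pos: [0.4716, -0.0288, 0.1824]
eef_rot: [-0.004, 0.582, 0.813, -0.003]
force: [-0.9, -0.8, -0.6]
width: 1.0
grasp_force: 0.0
```

Request:
{"name": "jog_arm", "arguments": {"steps": [[0,[0.02,0.21,0],0],[0.3,[0.02,0.21,-0.5],0],[0.4,[0.02,0.21,-0.5],0],[0.4,[0.02,0.21,-0.5],0],[0.4,[0.02,0.21,-0.5],0],[0.4,[0.02,0.21,-0.5],0]]}}

```text
time_s: 2.95
ee_pos: [0.4799, 0.0034, 0.1131]
eef_rot: [0.002, 0.582, 0.813, 0.001]
force: [0.4, 0.3, 0.1]
width: 0.598
grasp_force: 0.0
```

```bash
python3 -c "
from h import *
st()
d=grab('wrist','w1.png'); print(proj(d,[.479,.0065,.0125]),ray(d,280,210))
hsv=cv2.cvtColor(d['image'],cv2.COLOR_RGB2HSV)
"
```

```text
t 2.95 p [0.4799 0.0034 0.1131] yaw_y 18.88 F [0.4 0.3 0.1] w 0.598 g 0.0 q7 [ 0.42 -0.06]
[279.97579043 201.61022186] (array([0.45680025, 0.07270798, 0.25488975]), array([ 0.09524439, -0.28351503, -0.95428321]))
```

View pics/w1.png

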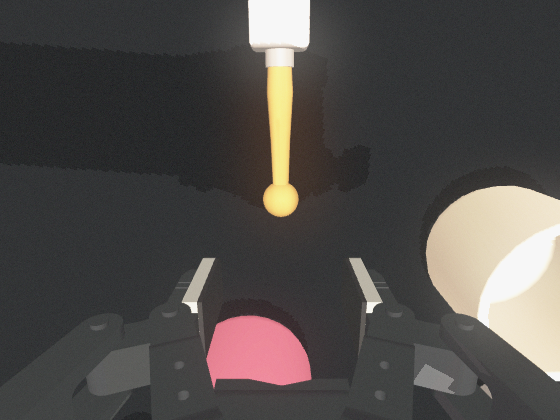

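The wrist view shows the knob at (280,200), centred between the fingers, and the handle runs straight up the image. The pot is clear on the right.

Request:
{"name": "jog_arm", "arguments": {"steps": [[0.4,[-0.01,0.025,-0.3],0],[0.4,[-0.01,0.025,-0.5],0],[0.4,[-0.01,0.025,-0.65],0],[0.4,[-0.01,0.025,-0.72],0],[0.4,[-0.01,0.025,-0.72],0],[0.4,[-0.01,0.025,-0.72],0]]}}

```text
time_s: 3.6
ee_pos: [0.478, 0.0084, 0.0045]
eef_rot: [0.001, 0.58, 0.814, 0.001]
force: [0.4, 0.1, 1.3]
width: 0.603
grasp_force: 0.0
```

Request:
{"name": "jog_arm", "arguments": {"steps": [[0.7,[0,0,0],0],[1,[0,0,0],0],[1,[0,0,0],0],[1,[0,0,0],0],[1,[0,0,0],0],[1,[0,0,0],0]]}}

```text
time_s: 4.2
ee_pos: [0.4777, 0.0082, 0.0042]
eef_rot: [0.001, 0.58, 0.814, 0.0]
force: [-0.6, -1.3, 6.3]
width: 0.247
grasp_force: 58.6
```

Request:
{"name": "jog_arm", "arguments": {"steps": [[0.5,[0,0,0],0],[0.5,[0,0,0],0],[0.5,[0,0,-0.02],0],[0.5,[0,0,-0.03],0],[0.5,[0,0,-0.03],0]]}}

```text
time_s: 4.7
ee_pos: [0.4765, 0.0084, -0.0016]
eef_rot: [-0.0, 0.58, 0.814, -0.0]
force: [0.4, 0.4, 0.1]
width: 0.502
grasp_force: 0.0
```

Request:
{"name": "jog_arm", "arguments": {"steps": [[0.7,[0,0,0],0],[1,[0,0,0],0],[1,[0,0,0],0],[1,[0,0,0],0],[1,[0,0,0],0],[1,[0,0,0],0]]}}

```text
time_s: 5.3
ee_pos: [0.4779, 0.0086, 0.0002]
eef_rot: [0.001, 0.58, 0.814, 0.0]
force: [-1.8, 0.5, 14.1]
width: 0.258
grasp_force: 61.0
```

Request:
{"name": "jog_arm", "arguments": {"steps": [[1,[0,0,0.1],0],[1,[0,0,0.2],0],[1,[0,0,0.4],0],[1,[0,0,0.4],0]]}}

```text
time_s: 5.7
ee_pos: [0.4788, 0.0086, 0.0613]
eef_rot: [0.002, 0.58, 0.814, 0.002]
force: [1.1, -0.2, -1.0]
width: 0.252
grasp_force: 58.8
```

```bash
python3 -c "
from h import *
st()
d=grab('wrist'); a=d['image'][130:400,140:420]
e=grab('scene'); u,v=proj(e,[.45,.07,.05]).astype(int); print(u,v); b=e['image'][v-67:v+68,u-70:u+70]
cv2.imwrite('pics/c1.png',cv2.cvtColor(np.hstack([a,cv2.resize(b,(280,270),interpolation=cv2.INTER_CUBIC)]),cv2.COLOR_RGB2BGR))
"
```

```text
t 5.7 p [0.4788 0.0086 0.0613] yaw_y 19.06 F [ 1.1 -0.2 -1. ] w 0.252 g 58.8 q7 [ 0.36 -0.15]
274 161
```

View pics/c1.png

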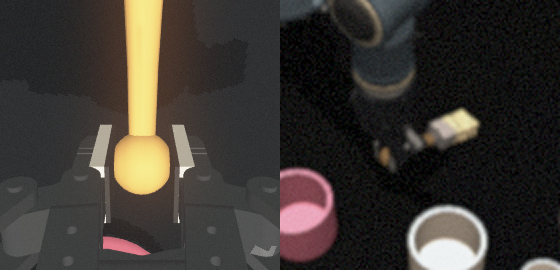

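The brush is gripped by its ball (crop: ball at (142,165) between the pads) and lifted level. Next I raise it and ease the grip.

Request:
{"name": "jog_arm", "arguments": {"steps": [[1,[0,0,0.3],0],[1,[0,0,0.6],0],[1,[0,0,0.92],0],[1,[0,0,0.92],0],[1,[0,0,0.92],0],[1,[0,0,0.92],0]]}}

```text
time_s: 6.4
ee_pos: [0.475, 0.0078, 0.1945]
eef_rot: [-0.002, 0.58, 0.814, -0.001]
force: [0.2, -0.1, -2.5]
width: 0.256
grasp_force: 59.1
```

Request:
{"name": "jog_arm", "arguments": {"steps": [[0.8,[0,0,0],0]]}}

```text
time_s: 6.5
ee_pos: [0.4753, 0.0081, 0.1946]
eef_rot: [-0.002, 0.58, 0.814, -0.001]
force: [-0.4, -0.5, -2.9]
width: 0.255
grasp_force: 59.1
```

Request:
{"name": "jog_arm", "arguments": {"steps": [[0.75,[0,0,0],0],[0.75,[0,0,0],0]]}}

```text
time_s: 6.7
ee_pos: [0.4763, 0.0084, 0.1959]
eef_rot: [-0.001, 0.58, 0.815, -0.0]
force: [-0.3, -0.3, -1.8]
width: 0.256
grasp_force: 59.1
```

Request:
{"name": "jog_arm", "arguments": {"steps": [[0.735,[0,0,0],0]]}}

```text
time_s: 6.8
ee_pos: [0.4766, 0.0086, 0.1964]
eef_rot: [-0.001, 0.58, 0.814, -0.0]
force: [0.1, 1.0, -1.9]
width: 0.264
grasp_force: 31.7
```

Request:
{"name": "jog_arm", "arguments": {"steps": [[0.73,[0,0,0],0]]}}

```text
time_s: 6.9
ee_pos: [0.4767, 0.0086, 0.1967]
eef_rot: [-0.0, 0.58, 0.814, 0.0]
force: [-0.4, -0.1, -2.7]
width: 0.275
grasp_force: 23.1
```

Request:
{"name": "jog_arm", "arguments": {"steps": [[0.728,[0,0,0],0]]}}

```text
time_s: 7.0
ee_pos: [0.4768, 0.0084, 0.1968]
eef_rot: [-0.0, 0.58, 0.814, 0.0]
force: [0.4, 1.1, -1.4]
width: 0.272
grasp_force: 19.8
```

Request:
{"name": "jog_arm", "arguments": {"steps": [[0.722,[0,0,0],0]]}}

```text
time_s: 7.1
ee_pos: [0.4768, 0.0082, 0.1968]
eef_rot: [0.0, 0.58, 0.814, -0.0]
force: [0.2, -0.8, -2.0]
width: 0.28
grasp_force: 11.3
```

Request:
{"name": "jog_arm", "arguments": {"steps": [[0.716,[0,0,0],0]]}}

```text
time_s: 7.2
ee_pos: [0.4769, 0.0081, 0.1969]
eef_rot: [0.0, 0.58, 0.814, -0.0]
force: [-0.0, -0.4, -2.5]
width: 0.284
grasp_force: 4.7
```

Request:
{"name": "jog_arm", "arguments": {"steps": [[0.7145,[0,0,0],0],[0.7145,[0,0,0],0]]}}

```text
time_s: 7.4
ee_pos: [0.4768, 0.0084, 0.1969]
eef_rot: [-0.0, 0.58, 0.814, 0.0]
force: [-0.5, -0.5, -2.0]
width: 0.287
grasp_force: 3.3
```

Request:
{"name": "jog_arm", "arguments": {"steps": [[0.7145,[0,0,0],0],[0.7145,[0,0,0],0],[0.7145,[0,0,0],0],[0.7145,[0,0,0],0]]}}

```text
time_s: 7.8
ee_pos: [0.4768, 0.0083, 0.1968]
eef_rot: [0.0, 0.58, 0.814, 0.0]
force: [-0.5, -0.1, -2.8]
width: 0.288
grasp_force: 3.3
```

```bash
cat >> h.py <<'E'
def bris(d,n,c,z0=0.03,save=None,w=110):
    "mask of brush pixels near the expected place"
    pass
E
python3 -c "
from h import *
st()
d=grab('wrist'); a=d['image']
e=grab('scene'); u,v=proj(e,[.47,.03,.12]).astype(int); print(u,v); b=e['image'][max(v-105,0):v+105,u-90:u+90]
t=grab('top'); u,v=proj(t,[.47,.03,.12]).astype(int); c=t['image'][v-105:v+105,u-90:u+90]; print(u,v)
r=lambda x:cv2.resize(x,(360,420),interpolation=cv2.INTER_CUBIC)
o=np.hstack([a[:,80:480],r(b)]); cv2.imwrite('pics/c2.png',cv2.cvtColor(o,cv2.COLOR_RGB2BGR))
"
```

```text
t 7.8 p [0.4768 0.0083 0.1968] yaw_y 19.06 F [-0.5 -0.1 -2.8] w 0.288 g 3.3 q7 [0.49 0.04]
264 156
276 267
```

View pics/c2.png

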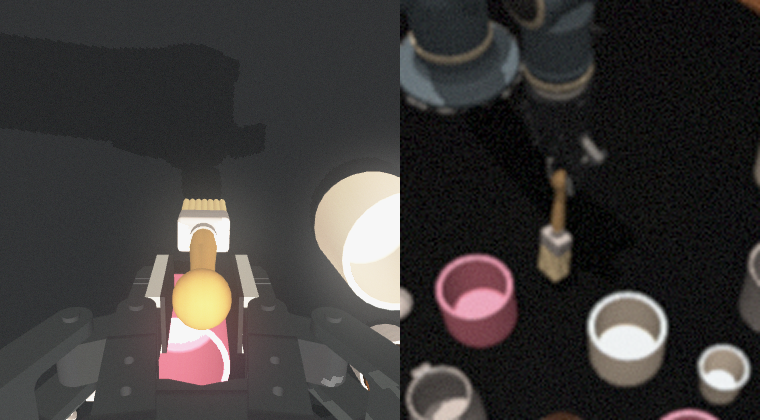

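The wrist view shows the ball at (282,299) and the bristle end's edge at about (284,199). The scene view shows the brush hanging close to plumb. I work out its tilt from these.

```bash
cat >> h.py <<'E'
from scipy.optimize import least_squares
def tilt(d,s,vk,vt,yaw):
    "knob row vk, row vt of the bristle-end edge on the camera side -> knob (h offset, z) and tilt in the swing plane"
    h=np.array([np.cos(np.radians(yaw+90)),np.sin(np.radians(yaw+90)),0]); z=np.array([0,0,1.]); p=s['ee_pos']
    def f(q):
        k=p+z*.012+h*q[0]; e=k+.1725*(np.sin(q[1])*h-np.cos(q[1])*z)+.0125*(np.cos(q[1])*h+np.sin(q[1])*z)
        return [proj(d,k)[1]-vk,proj(d,e)[1]-vt]
    q=least_squares(f,[0,.2]).x; print('knob off mm',1e3*q[0].round(4),'tilt',np.degrees(q[1]).round(1),'tip h off mm',(1e3*(q[0]+.1725*np.sin(q[1]))).round(1),'heading',h.round(3))
    return q
E
python3 -c "
from h import *
s=st(); d=grab('wrist'); print(proj(d,s['ee_pos']+[0,0,.012]))
tilt(d,s,299,199,19.06); tilt(d,s,299,203,19.06)
"
```

```text
t 7.95 p [0.4769 0.0081 0.1968] yaw_y 19.05 F [-0.1 -1.2 -2.4] w 0.289 g 3.3 q7 [0.49 0.04]
[279.25014416 286.85100821]
knob off mm -5.5 tilt -6.1 tip h off mm -23.9 heading [-0.327  0.945  0.   ]
knob off mm -5.5 tilt -7.3 tip h off mm -27.5 heading [-0.327  0.945  0.   ]
```

```bash
python3 -c "
from h import *
s=st(); d=grab('wrist'); e=grab('scene'); print('f',d['camera_matrix'][0][0])
p=s['ee_pos']; h=np.array([-.327,.945,0]); n=np.array([.945,.327,0])
def hit(d,u,v):
    c,r=ray(d,u,v); X=c+r*(n@(p-c))/(n@r); return np.round([1e3*h@(X-p),1e3*(X[2]-p[2])],1)
print('scene tip',hit(e,251.5,185),'knob',hit(e,254,140))
# refined: brush pixels in scene
im=e['image'][130:200,235:275].astype(int); m=((im[...,0]>90)&(im[...,0]-im[...,2]>15))
v,u=np.nonzero(m)
for r in range(70):
    k=u[v==r]
    if len(k) and r%4==0: print(130+r,235+k.min(),235+k.max(),end='; ')
c,r=ray(d,282,299); print('knob cam dist',np.linalg.norm(p+[0,0,.012]-c))
im=d['image'];
for col in (270,283,296): print(col,[(r,tuple(im[r,col])) for r in range(186,260,4)])
"
```

```text
t 8.0 p [0.4768 0.0082 0.1969] yaw_y 19.05 F [-1.5 -0.2 -1.3] w 0.281 g 3.3 q7 [0.49 0.04]
f 361.2842796473492
scene tip [ -29.  -162.5] knob [-8.4 15.9]
138 251 256; 142 250 256; 150 254 255; 154 253 255; 158 252 256; 162 250 256; 166 248 259; 170 253 259; 174 247 252; 178 247 261; 182 248 261; 186 253 258; knob cam dist 0.14889431267467762
270 [(186, (np.uint8(57), np.uint8(56), np.uint8(53))), (190, (np.uint8(64), np.uint8(61), np.uint8(59))), (194, (np.uint8(65), np.uint8(60), np.uint8(60))), (198, (np.uint8(66), np.uint8(65), np.uint8(61))), (202, (np.uint8(70), np.uint8(69), np.uint8(64))), (206, (np.uint8(161), np.uint8(144), np.uint8(111))), (210, (np.uint8(212), np.uint8(185), np.uint8(136))), (214, (np.uint8(215), np.uint8(188), np.uint8(141))), (218, (np.uint8(164), np.uint8(152), np.uint8(141))), (222, (np.uint8(212), np.uint8(195), np.uint8(179))), (226, (np.uint8(246), np.uint8(244), np.uint8(239))), (230, (np.uint8(246), np.uint8(245), np.uint8(241))), (234, (np.uint8(247), np.uint8(245), np.uint8(240))), (238, (np.uint8(244), np.uint8(241), np.uint8(234))), (242, (np.
[... 1587 characters left out ...]
(210, (np.uint8(218), np.uint8(191), np.uint8(142))), (214, (np.uint8(214), np.uint8(188), np.uint8(138))), (218, (np.uint8(164), np.uint8(149), np.uint8(140))), (222, (np.uint8(213), np.uint8(196), np.uint8(183))), (226, (np.uint8(247), np.uint8(247), np.uint8(247))), (230, (np.uint8(247), np.uint8(247), np.uint8(247))), (234, (np.uint8(247), np.uint8(247), np.uint8(247))), (238, (np.uint8(247), np.uint8(247), np.uint8(247))), (242, (np.uint8(247), np.uint8(247), np.uint8(247))), (246, (np.uint8(247), np.uint8(247), np.uint8(247))), (250, (np.uint8(224), np.uint8(191), np.uint8(143))), (254, (np.uint8(245), np.uint8(237), np.uint8(206))), (258, (np.uint8(118), np.uint8(104), np.uint8(89)))]
```

The tilt is about 7° past plumb, which is good. I clamp, lift, and turn so the pinch axis lies along the sweep.

Request:
{"name": "jog_arm", "arguments": {"steps": [[0.76,[0,0,0],0],[1,[0,0,0],0],[1,[0,0,0],0],[1,[0,0,0],0],[1,[0,0,0.25],0],[1,[0,0,0.5],0],[1,[0,0,0.77],0],[1,[0,0,0.77],-0.2],[1,[0,0,0.77],-0.42],[1,[0,0,0.77],-0.42],[1,[0,0,0.77],-0.42],[1,[0,0,0.77],-0.42]]}}

```text
time_s: 9.3
ee_pos: [0.4766, 0.0084, 0.312]
eef_rot: [-0.0, 0.705, 0.709, -0.0]
force: [0.2, 0.9, -1.9]
width: 0.254
grasp_force: 59.4
```

Request:
{"name": "jog_arm", "arguments": {"steps": [[1,[0.2,0.2,0],0],[1,[0.4,0.4,0],0],[1,[0.6,0.6,0],0],[1,[0.8,0.8,0],0],[1,[0.95,0.95,0],0],[1,[0.95,0.95,0],0],[1,[0.95,0.95,0],0]]}}

```text
time_s: 10.0
ee_pos: [0.6191, 0.1512, 0.3112]
eef_rot: [-0.001, 0.705, 0.709, -0.001]
force: [-0.0, -0.1, -2.4]
width: 0.253
grasp_force: 59.6
```

Request:
{"name": "jog_arm", "arguments": {"steps": [[1,[0,0.2,0],0],[1,[0,0.4,0],0],[1,[0,0.6,0],0],[1,[0,0.75,0],0],[1,[0,0.75,0],0],[1,[0,0.75,0],0],[1,[0,0.75,0],0]]}}

```text
time_s: 10.7
ee_pos: [0.6198, 0.2607, 0.3123]
eef_rot: [0.001, 0.707, 0.707, -0.001]
force: [-0.2, 0.1, -2.7]
width: 0.255
grasp_force: 59.6
```

```bash
python3 -c "
from h import *
s=st()
d=grab('wrist'); a=d['image']
e=grab('scene'); u,v=proj(e,[.64,.24,.2]).astype(int); u0=max(u-90,0);v0=max(v-90,0); print(u0,v0); b=e['image'][v0:v0+210,u0:u0+180]
np.savez('sc2.npz',**e)
o=np.hstack([a[:,80:480],cv2.resize(b,(360,420),interpolation=cv2.INTER_CUBIC)]); cv2.imwrite('pics/c3.png',cv2.cvtColor(o,cv2.COLOR_RGB2BGR))
for col in (273,283,293): print(col,[int(x) for x in a[180:250:3,col,0]])
print('beaker rim near/far/left/right',[proj(d,[.6545+x,.2415+y,.105]).round(0) for x,y in((-.0425,0),(.0425,0),(0,.0425),(0,-.0425))])
"
```

```text
t 10.7 p [0.6198 0.2607 0.3123] yaw_y 0.0 F [-0.2  0.1 -2.7] w 0.255 g 59.6 q7 [-0.   -0.71]
279 68
273 [219, 210, 194, 191, 188, 185, 183, 141, 144, 155, 217, 223, 216, 127, 216, 146, 149, 152, 152, 150, 156, 151, 154, 154]
283 [247, 247, 246, 190, 189, 188, 189, 140, 148, 154, 218, 190, 148, 207, 164, 164, 165, 166, 165, 165, 164, 164, 164, 166]
293 [247, 247, 247, 171, 169, 173, 175, 147, 150, 150, 216, 225, 218, 157, 205, 196, 166, 167, 167, 167, 166, 162, 161, 161]
beaker rim near/far/left/right [array([273., 194.]), array([358., 194.]), array([316., 151.]), array([314., 234.])]
```

View pics/c3.png

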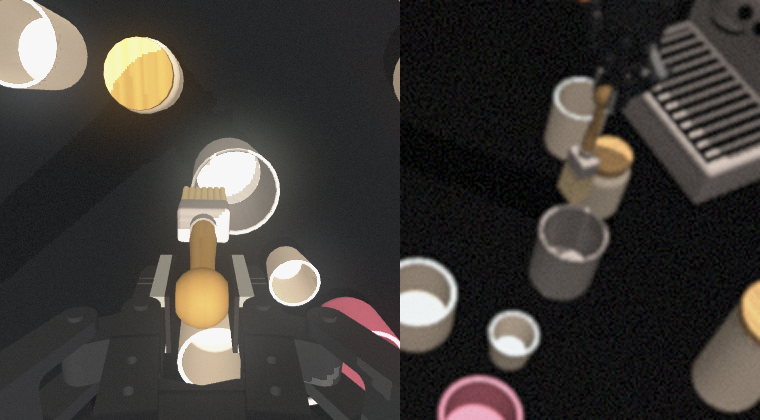

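The wrist view shows the beaker rim spanning columns 273–359 and rows 149–234, which matches the prediction. The bristle end edge is at row 188, the knob at (282,298), and the beaker lies ahead and to the right.

```bash
python3 -c "
from h import *
s=st(); d=grab('wrist'); e=dict(np.load('sc2.npz'))
tilt(d,s,298,188,0.)
p=s['ee_pos']; n=np.array([1.,0,0]);h=np.array([0,1.,0])
def hit(d,u,v):
    c,r=ray(d,u,v); X=c+r*(n@(p-c))/(n@r); return np.round([1e3*h@(X-p),1e3*(X[2]-p[2])],1)
print('scene tip',hit(e,279+172/2,68+201/2),'knob',hit(e,279+203/2,68+93/2))
# lateral: column of bristle ends
r=d['image'][196].astype(int); print([ (c,int(r[c,0]),int(r[c,2])) for c in range(252,320,2)])
for dx in(-.018,0,.018): print(proj(d,p+[dx,-.012,-.16]))
"
```

```text
t 10.8 p [0.6199 0.2612 0.3124] yaw_y 0.01 F [-0.2 -0.9 -2.9] w 0.254 g 59.6 q7 [-0.   -0.71]
knob off mm -4.8 tilt -3.1 tip h off mm -14.0 heading [0. 1. 0.]
scene tip [  -5.8 -187.9] knob [-10.4  15.7]
[(252, 63, 59), (254, 67, 64), (256, 66, 64), (258, 74, 69), (260, 70, 68), (262, 176, 117), (264, 187, 124), (266, 185, 119), (268, 167, 112), (270, 186, 123), (272, 189, 126), (274, 168, 113), (276, 187, 124), (278, 192, 128), (280, 177, 122), (282, 183, 123), (284, 195, 130), (286, 189, 128), (288, 178, 118), (290, 192, 131), (292, 193, 131), (294, 180, 125), (296, 194, 132), (298, 196, 134), (300, 171, 121), (302, 190, 131), (304, 196, 132), (306, 216, 174), (308, 226, 205), (310, 227, 206), (312, 224, 200), (314, 224, 198), (316, 225, 201), (318, 222, 197)]
[259.52867334 199.97583795]
[280.26659125 199.96720114]
[301.0044053  199.95856438]
```

Nearly plumb (about 3°). I move over the near side and descend inside the beaker to just above the floor.

Request:
{"name": "jog_arm", "arguments": {"steps": [[1,[0.12,-0.045,0],0],[1,[0.12,-0.045,0],0],[1,[0.12,-0.045,-0.1],0],[1,[0.12,-0.045,-0.2],0],[1,[0.12,-0.045,-0.3],0],[1,[0.12,-0.045,-0.3],0]]}}

```text
time_s: 11.45
ee_pos: [0.6354, 0.2557, 0.2633]
eef_rot: [-0.001, 0.706, 0.708, -0.003]
force: [1.2, -1.1, -2.6]
width: 0.246
grasp_force: 59.6
```

```bash
python3 -c "
from h import *
s=st()
d=grab('wrist'); a=d['image']
print('rim',[proj(d,[.6545+x,.2415+y,.105]).round(0) for x,y in((-.041,0),(.041,0),(0,.041),(0,-.041))])
cv2.imwrite('pics/c4.png',cv2.cvtColor(a[60:380,160:480],cv2.COLOR_RGB2BGR))
"
```

```text
t 11.45 p [0.6354 0.2557 0.2633] yaw_y 0.21 F [ 1.2 -1.1 -2.6] w 0.246 g 59.6 q7 [-0.   -0.71]
rim [array([256., 202.]), array([351., 203.]), array([305., 155.]), array([303., 247.])]
```

View pics/c4.png

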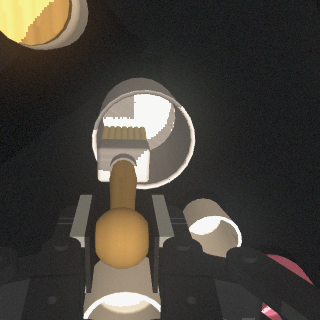

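The wrist crop shows the bristle end (columns 262–308, row 186) inside the rim circle (columns 253–354, rows 150–248), on the near side and clear of the wall.

Request:
{"name": "jog_arm", "arguments": {"steps": [[1,[0,0,-0.15],0],[1,[0,0,-0.3],0],[1,[0,0,-0.45],0],[1,[0,0,-0.55],0],[1,[0,0,-0.55],0],[1,[0,0,-0.55],0]]}}

```text
time_s: 12.1
ee_pos: [0.6377, 0.257, 0.1856]
eef_rot: [0.0, 0.706, 0.708, 0.001]
force: [0.3, 0.6, -2.3]
width: 0.25
grasp_force: 59.6
```

Request:
{"name": "jog_arm", "arguments": {"steps": [[1,[0,0,-0.02],0],[1,[0,0,-0.04],0],[1,[0,0,-0.05],0],[1,[0,0,-0.05],0]]}}

```text
time_s: 12.5
ee_pos: [0.6373, 0.2565, 0.1773]
eef_rot: [0.0, 0.706, 0.708, -0.0]
force: [0.4, -1.1, -3.2]
width: 0.249
grasp_force: 59.6
```

Request:
{"name": "jog_arm", "arguments": {"steps": [[1,[-0.01,0,-0.02],0],[1,[-0.02,0,-0.04],0],[1,[-0.02,0,-0.05],0],[1,[-0.02,0,-0.05],0]]}}

```text
time_s: 12.9
ee_pos: [0.6342, 0.2567, 0.1699]
eef_rot: [-0.0, 0.706, 0.708, 0.0]
force: [0.6, -0.2, -1.1]
width: 0.254
grasp_force: 59.7
```

Request:
{"name": "jog_arm", "arguments": {"steps": [[1,[0,0,-0.01],0],[1,[0,0,-0.02],0],[1,[0,0,-0.02],0]]}}

```text
time_s: 13.2
ee_pos: [0.6353, 0.2579, 0.1697]
eef_rot: [0.001, 0.706, 0.708, 0.002]
force: [-1.9, -0.3, 8.5]
width: 0.249
grasp_force: 60.7
```

Request:
{"name": "jog_arm", "arguments": {"steps": [[1,[0,0,0.01],0],[1,[0,0,0.01],0]]}}

```text
time_s: 13.4
ee_pos: [0.6349, 0.2571, 0.1697]
eef_rot: [0.0, 0.706, 0.708, 0.001]
force: [-0.6, -0.2, 6.7]
width: 0.256
grasp_force: 60.3
```

Request:
{"name": "jog_arm", "arguments": {"steps": [[1,[0,0,0.007],0],[1,[0,0,0.007],0]]}}

```text
time_s: 13.6
ee_pos: [0.6346, 0.2567, 0.1698]
eef_rot: [0.0, 0.706, 0.708, 0.0]
force: [-0.3, -0.5, 3.8]
width: 0.253
grasp_force: 60.1
```

Request:
{"name": "jog_arm", "arguments": {"steps": [[1,[0.01,0,0.004],0],[1,[0.03,0,0.004],0],[1,[0.05,0,0.004],0],[1,[0.07,0,0.004],0],[1,[0.09,0,0.004],0]]}}

```text
time_s: 14.1
ee_pos: [0.6477, 0.2568, 0.1699]
eef_rot: [-0.0, 0.706, 0.708, -0.0]
force: [-3.5, -0.8, 4.3]
width: 0.249
grasp_force: 60.2
```

Request:
{"name": "jog_arm", "arguments": {"steps": [[1,[0.02,0,0],0],[1,[0.04,0,0],0],[1,[0.06,0,0],0],[1,[0.07,0,0],0],[1,[0.07,0,0],0]]}}

```text
time_s: 14.6
ee_pos: [0.6586, 0.2565, 0.1698]
eef_rot: [0.0, 0.706, 0.708, 0.0]
force: [-2.2, -0.5, 3.3]
width: 0.251
grasp_force: 60.1
```

```bash
python3 -c "
from h import *
s=st()
d=grab('wrist','c5.png'); a=d['image']
print('rim',[proj(d,[.6545+x,.2415+y,.105]).round(0) for x,y in((-.044,0),(.044,0),(0,.044),(0,-.044))])
print('flr',[proj(d,[.6545+x,.2415+y,.006]).round(0) for x,y in((-.041,0),(.041,0),(0,.041),(0,-.041))])
"
```

```text
t 14.6 p [0.6586 0.2565 0.1698] yaw_y 0.14 F [-2.2 -0.5  3.3] w 0.251 g 60.1 q7 [-0.02 -0.74]
rim [array([202., 246.]), array([344., 247.]), array([273., 177.]), array([273., 309.])]
flr [array([229., 202.]), array([322., 202.]), array([275., 156.]), array([276., 245.])]
```

View pics/c5.png

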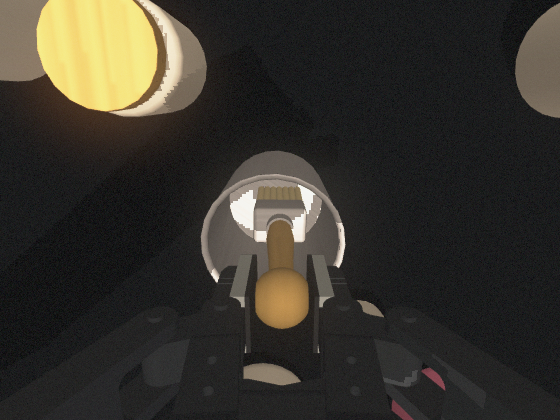

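The beaker has not moved (rim columns 202–345 as predicted). The bristles (columns 256–301) are just past the floor centre (275), so I sweep about 15 mm more.

Request:
{"name": "jog_arm", "arguments": {"steps": [[1,[0.02,0,0],0],[1,[0.04,0,0],0],[1,[0.06,0,0],0],[1,[0.08,0,0],0],[1,[0.1,0,0],0],[1,[0.1,0,0],0]]}}

```text
time_s: 15.25
ee_pos: [0.6739, 0.2564, 0.1698]
eef_rot: [0.0, 0.706, 0.708, 0.0]
force: [-2.7, -0.5, 1.5]
width: 0.252
grasp_force: 60.0
```

```bash
python3 -c "
from h import *
s=st()
d=grab('wrist'); a=d['image']
f=[proj(d,[.6545+x,.2415,.006])[0].round(1) for x in(-.041,0,.041)]; print(f)
r=a[192].astype(int); 
for q in(190,194,198): print([ (c,int(a[q,c,0]),int(a[q,c,2])) for c in list(range(246,262,2))+list(range(292,330,3))])
g=cv2.cvtColor(a,cv2.COLOR_RGB2GRAY)[246]; print('rim pred',[proj(d,[.6545+x,.2415,.105]).round(0) for x in(-.0425,.0425)]); print([int(c) for c in np.nonzero(g>120)[0]])
"
```

```text
t 15.25 p [0.6739 0.2564 0.1698] yaw_y 0.13 F [-2.7 -0.5  1.5] w 0.252 g 60.0 q7 [-0.03 -0.73]
[np.float64(211.7), np.float64(258.3), np.float64(304.8)]
[(246, 161, 140), (248, 245, 236), (250, 245, 237), (252, 245, 237), (254, 245, 239), (256, 160, 137), (258, 155, 131), (260, 130, 83), (292, 168, 143), (295, 97, 83), (298, 98, 83), (301, 91, 79), (304, 94, 80), (307, 67, 58), (310, 41, 37), (313, 36, 37), (316, 31, 33), (319, 35, 32), (322, 36, 32), (325, 38, 34), (328, 35, 32)]
[(246, 246, 239), (248, 245, 236), (250, 246, 238), (252, 245, 238), (254, 246, 238), (256, 157, 135), (258, 145, 118), (260, 134, 85), (292, 133, 111), (295, 149, 127), (298, 146, 125), (301, 94, 81), (304, 94, 81), (307, 93, 79), (310, 41, 36), (313, 42, 39), (316, 35, 33), (319, 43, 37), (322, 35, 36), (325, 34, 36), (328, 32, 31)]
[(246, 246, 236), (248, 246, 238), (250, 246, 238), (252, 246, 239), (254, 157, 134), (256, 161, 137), (258, 130, 90), (260, 137, 87), (292, 129, 79), (295, 110, 79), (298, 147, 121), (301, 160, 138), (304, 96, 80), (307, 91, 82), (310, 44, 40), (313, 41, 34), (316, 41, 41), (319, 36, 33), (322, 38, 33), (325, 37, 29), (328, 34, 31)]
rim pred [array([180., 246.]), array([317., 247.])]
[177, 178, 179, 180, 181, 314, 315, 316, 317, 318, 319, 320]
```

The bristles are now about 17 mm past the floor centre and still pressing lightly, with the beaker unmoved. I lift out and go over to the pot.

Request:
{"name": "jog_arm", "arguments": {"steps": [[1,[-0.02,0,0.04],0],[1,[-0.08,0,0.15],0],[1,[-0.1,0,0.35],0],[1,[-0.1,0,0.6],0],[1,[-0.1,0,0.85],0],[1,[-0.1,0,0.97],0],[1,[-0.1,0,0.97],0],[1,[-0.1,0,0.97],0]]}}

```text
time_s: 16.1
ee_pos: [0.6578, 0.2565, 0.3156]
eef_rot: [0.0, 0.706, 0.708, 0.0]
force: [-0.3, 0.5, -3.0]
width: 0.255
grasp_force: 59.7
```

Request:
{"name": "jog_arm", "arguments": {"steps": [[1,[-0.03,-0.2,0],0],[1,[-0.06,-0.4,0],0],[1,[-0.1,-0.65,0],0],[1,[-0.12,-0.9,0],0],[1,[-0.12,-1,0],0],[1,[-0.12,-1,0],0],[1,[-0.12,-1,0],0]]}}

```text
time_s: 16.8
ee_pos: [0.6397, 0.1077, 0.3145]
eef_rot: [-0.001, 0.706, 0.708, -0.0]
force: [-0.0, 0.0, -1.8]
width: 0.254
grasp_force: 59.6
```

Request:
{"name": "jog_arm", "arguments": {"steps": [[1,[0,-0.2,0],0],[1,[0,-0.4,0],0],[1,[0,-0.48,0],0],[1,[0,-0.48,-0.2],0],[1,[0,-0.48,-0.2],0],[1,[0,-0.48,-0.2],0]]}}

```text
time_s: 17.4
ee_pos: [0.6398, 0.0368, 0.2852]
eef_rot: [-0.001, 0.705, 0.709, -0.0]
force: [0.5, 0.5, -1.7]
width: 0.255
grasp_force: 59.6
```

```bash
python3 -c "
from h import *
s=st()
d=grab('wrist','c6.png'); a=d['image']
print('rim in',[proj(d,[.640+x,.020+y,.085]).round(0) for x,y in((-.044,0),(.044,0),(0,.044),(0,-.044))])
"
```

```text
t 17.4 p [0.6398 0.0368 0.2852] yaw_y 0.34 F [ 0.5  0.5 -1.7] w 0.255 g 59.6 q7 [ 0.35 -0.36]
rim in [array([236., 194.]), array([326., 194.]), array([281., 149.]), array([281., 236.])]
```

View pics/c6.png

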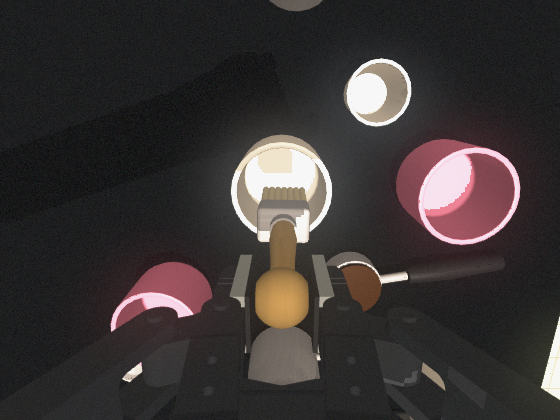

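The wrist view shows the bristles at (285,188–200) over the white pot's mouth (centre (281,192)). I go down.

Request:
{"name": "jog_arm", "arguments": {"steps": [[1,[-0.01,0,-0.15],0],[1,[-0.01,-0.01,-0.3],0],[1,[-0.01,-0.01,-0.45],0],[1,[-0.01,-0.01,-0.6],0],[1,[-0.01,-0.01,-0.67],0],[1,[-0.01,-0.01,-0.67],0],[1,[-0.01,-0.01,-0.67],0]]}}

```text
time_s: 18.15
ee_pos: [0.6397, 0.0339, 0.1864]
eef_rot: [0.001, 0.706, 0.708, 0.001]
force: [0.4, 0.5, -2.4]
width: 0.249
grasp_force: 59.6
```

Request:
{"name": "jog_arm", "arguments": {"steps": [[1,[0,0,-0.02],0],[1,[0,0,-0.04],0],[1,[0,0,-0.05],0],[1,[0,0,-0.05],0]]}}

```text
time_s: 18.55
ee_pos: [0.6387, 0.033, 0.1774]
eef_rot: [-0.0, 0.706, 0.708, -0.0]
force: [-0.4, 1.2, -1.9]
width: 0.251
grasp_force: 59.7
```

Request:
{"name": "jog_arm", "arguments": {"steps": [[1,[0,0,-0.01],0],[1,[0,0,-0.02],0],[1,[0,0,-0.03],0],[1,[0,0,-0.03],0]]}}

```text
time_s: 18.95
ee_pos: [0.6386, 0.033, 0.1727]
eef_rot: [-0.0, 0.706, 0.708, -0.0]
force: [0.6, 0.0, -2.4]
width: 0.257
grasp_force: 59.7
```

Request:
{"name": "jog_arm", "arguments": {"steps": [[1,[0,0,-0.01],0],[1,[0,0,-0.02],0],[1,[0,0,-0.02],0]]}}

```text
time_s: 19.25
ee_pos: [0.6399, 0.0334, 0.1717]
eef_rot: [0.001, 0.706, 0.708, 0.001]
force: [0.4, -0.4, 4.0]
width: 0.255
grasp_force: 60.3
```

Standing on the pot floor. I release gradually.

Request:
{"name": "jog_arm", "arguments": {"steps": [[0.735,[0,0,0],0],[0.72,[0,0,0],0],[0.715,[0,0,0],0],[0.712,[0,0,0],0],[0.7,[0,0,0],0],[0.65,[0,0,0],0],[0.55,[0,0,0],0],[0.4,[0,0,0],0],[0.2,[0,0,0],0],[0.2,[0,0,0],0]]}}

```text
time_s: 20.25
ee_pos: [0.6387, 0.0331, 0.1699]
eef_rot: [-0.0, 0.706, 0.708, -0.0]
force: [-0.1, -0.2, -0.2]
width: 0.8
grasp_force: 0.0
```

Request:
{"name": "jog_arm", "arguments": {"steps": [[0.2,[0,0,0.05],0],[0.2,[0,0,0.15],0],[0.2,[0,0,0.4],0],[0.2,[0,0,0.7],0],[0.2,[0,0,1],0],[0.2,[0,0,1],0],[0.2,[0,0,1],0],[0.2,[0,0,1],0]]}}

```text
time_s: 21.05
ee_pos: [0.6383, 0.0328, 0.3196]
eef_rot: [-0.0, 0.706, 0.708, -0.001]
force: [-0.1, 0.0, -0.7]
width: 0.799
grasp_force: 0.0
```

```bash
python3 -c "
from h import *
s=st()
d=grab('wrist'); e=grab('scene')
o=np.hstack([cv2.resize(d['image'],(400,300)),cv2.resize(e['image'],(400,300))]); 
z=cv2.resize(e['image'][130:340,150:430],(400,300),interpolation=cv2.INTER_CUBIC)
z0=cv2.resize(dict(np.load('scene.npz'))['image'][130:340,150:430],(400,300),interpolation=cv2.INTER_CUBIC)
cv2.imwrite('pics/c7.png',cv2.cvtColor(np.vstack([o,np.hstack([z,z0])]),cv2.COLOR_RGB2BGR))
"
```

```text
t 21.05 p [0.6383 0.0328 0.3196] yaw_y 0.16 F [-0.1  0.  -0.7] w 0.799 g 0.0 q7 [ 0.36 -0.34]
```

View pics/c7.png

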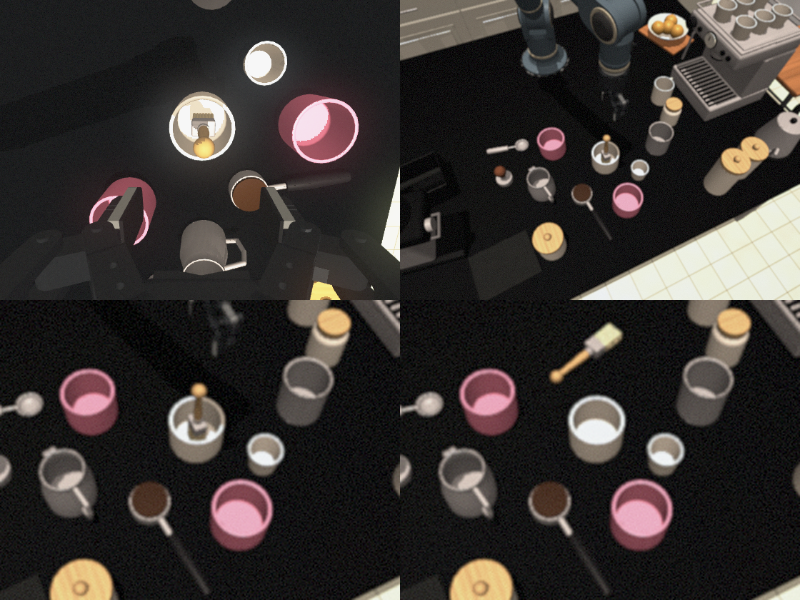

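The pictures show the brush standing in the white pot (lower left, around (198,410)), the beaker, pot and bystanders where they were, and the gripper clear. I hand in.

```bash
python3 -c "
from plant import ctrl
print(ctrl.job_done())"
```

```text
the job is handed in; nothing more can be done
None
```

The job is handed in at about 21 s: I swept the beaker's bottom from near side to far, then stood the brush bristles-down in its white pot, and the last pictures show nothing else moved.

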